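# Start the clamp screw in its thread and run it home

### The arm

A 6-joint arm with a two-finger parallel gripper is mounted at the origin on the work surface. World frame = base frame: x ahead of the robot, y to its left, z up, the work surface at z = 0. Lengths are in m, angles in rad, forces in N, time in s.
With the tool pointing down it reaches from about 0.3 to 0.875 m from the base axis. Payload 6.4 kg.
Tool frame: the origin (TCP) lies midway between the tips of the shut fingers; the grasp point (between the pads) lies 19 mm behind it (ctrl.pinch_z is the distance from the TCP to the grasp point, in m); z points along the fingers, y is the line along which they close (so a half turn about z gives the same grasp; the last joint's range is limited). The gripper opens to 85 mm and grips with 20 to 120 N. Pads are 22 mm wide; open, the fingers measure 114 mm over their backs; the gripper's body (76 mm by 85 mm) begins 54 mm behind the grasp point. The pads swing forward as they close: fully open they stand 13 mm farther back than shut.
Start: joints at [-1.55, 0.181, 1.607, -0, 1.354, -0.206], TCP at [0.129, -0.56, 0.231] pointing down, gripper open.
Joint ranges: [-2.99, 2.99], [-0.89, 2.07], [0.3, 2.58], [-1.14, 4.28], [0, 2.63], [-3.12, 3.12]. Speed limits (rad/s): [2.57, 2.57, 3.01, 3.14, 3.14, 3.14].

### API

Orientations are given as a unit quaternion [w, x, y, z].
In Python, from bench import ctrl gives the robot as it stands.
- The arm moves only by the tool apply_moves, never from a script. Its argument "moves" is a list of rows, each an object with "jaw": the opening, from 0 (shut) to 1 (fully open); "offset": the shift along the tool's x, y, z in mm, a list of three; "rot": the turn, a rotation vector about the tool's x, y, z in degrees, a list of three. In form: [{"jaw": jaw, "offset": [dx, dy, dz], "rot": [ax, ay, az]}, ...]. A call has exactly 5 rows; each row shifts and turns the commanded pose from where the row before left it, along the tool's axes as they then stand; what a row does not reach is not made up. A row lasts 1/8 s, in which the tool goes at most 62.5 mm and 10.7 degrees, less where a joint would pass 70% of its speed; a pose out of reach is approached as far as the arm can. A call is refused whole if a number of a shift passes 62.5 or a number of a turn 10.7, either way. A call with a gripper value outside its range is refused whole. The fingers move at their own pace and stop on an object; the grip force is fixed at half the most. Time passes only in rows, so rows that do not move let the fingers close, or fill a call up. It gives the time, the measured TCP pose, the force, the opening and the grip force at its end, in the units of the state.
- ctrl.get_obs(): the state, without advancing time (a new reading comes with each control period).
- ctrl.camera(name): name is "scene" or "top" or "wrist"; returns (picture, depth): 420x560x3 uint8, red, green, blue; 420x560 float32, m along the optical axis (not along the pixel's ray), 0 where there is no reading.
- ctrl.camera_params(name): a dict with "K" (3x3 intrinsics, pixels), "cam_to_world" (4x4, takes a point from camera to world coordinates); the wrist camera has in their place "mount" (4x4, takes a point from camera to tool coordinates, whose origin is the TCP and whose axes are the flange's). Camera axes: x right, y down, z forward; pixel columns grow to the right and rows downward; lengths in m; the calibration is good to about 2 mm. A picture is of the moment at which its call begins: read the wrist's pose just before it. camera_params takes no time and is no camera call.
- ctrl.hand_in(): hands the job in; it is judged then, once.
Trained networks look in the newest picture that a camera, given by its name, has taken for a name from the list of things; names that differ only in an ending like _2 or _b are one class to them, and where a whole thing is asked for, a point or a joint stands for the part that bears it (a point fixed in the world has none). Each returns a list of dicts, best first, with "score" (0 to 1); they miss things now and then, are a little off and sometimes report something else, mostly with a low value. They report only what shows in the picture. A call takes as long as a camera call. They do not tell look-alikes from the thing itself.
- ctrl.outline_of(camera, target): "region" (420x560 bool, what is visible of it) and "position" ([column, row] in pixels, amid what is visible of it).
The state is a dict: "time_s": time; "q": joint angles; "dq": joint speeds; "joint_efforts": joint torques, N m; "eef_pos": TCP position; "eef_rot": TCP orientation; "wrist_force": force on the tool from outside, world axes, zero at the start; "torque": the same for the moment, N m; "opening": opening from 0.0 (shut) to 1.0 (fully open); "grasp_force": force on a finger pad.
Only numpy, scipy, OpenCV 4.12 (cv2) and the standard library are available. Lean on these libraries where they do the work, as an engineer would, in place of code of your own. Each camera call takes 0.05 s, during which the arm holds its last target. There are 200 camera calls.

### The job

One of the two steel clamping blocks on the engraver's bench has its wing screw standing high, its cross pin resting on top of the bush instead of in the thread. Without lifting it out, back that screw off (anticlockwise seen from above) until it drops into the thread start, then run it in clockwise until it is fully home, with its wing in line with the block's clamp bar, and let go. Leave the other block's screw, which is already home, as it is.

Things in the scene. Friction and masses are not known exactly. Their poses are not given: they have to be found in the camera images.
- clamp_screw: Loose steel wing screw, 220 g, standing high (sizes in mm). Origin on its axis, mid cross pin (pin d 7, 44 long); z up, x along wing and pin (half turns alike). Shank d 18, to 31.5 below origin; collar d 28, 17.5 to 22.5 above; wing 50 long, 10 thick, 22 to 58 above. Starts with origin 63.5 over bench, wing 0.2-0.65 rad anticlockwise of home. Drops if free; if gripped, lower it.
- clamp_block: Fixed dark steel block under it, 142 x 76 x 50 mm, round bush d 58 near one end. Origin on the bench below the bush's axis; z up; x from the bush along the clamp bar (18 wide, top 59.5 over bench) to a bolt head 89 away (top 66.5). Home: screw's x along this x, against a firm stop, screw origin 44.5 over bench, collar 2 mm over the rim.
- thread_start (a point): Centre of the bush mouth, at rim height, 60 mm over bench. Bore for the shank, crossed by a 15 mm wide slot for the pin (the thread start), 1.1 rad anticlockwise of the block's x, +-0.17. There the screw sinks 14 mm and a wall stops it anticlockwise; turned clockwise its pin runs under the rim and sinks 5 mm more to home. 5 mm nubs on the rim stop clockwise turning on top of it.
- other_screw: The same kind of wing screw, already home in the second block; it turns if pushed. Shape, origin and axes as the first; origin 44.5 mm over the bench. Leave it alone.
- other_block: The second, like clamping block, fixed; outside shape, origin and axes as the first. Either block may stand left or right.
Not all that is in view belongs to the job. There is more than one size of the clamp_screw; the job needs the middle-sized.

How it is judged:
On the way:
1. the screw has been backed off and has dropped into the thread start (z of clamp_screw in the frame of clamp_block below 0.054 m and angle between the x axis of clamp_screw and the x axis of clamp_block, either way round above 0.75 rad), for 0.1 s.
At the end, for the whole second after the job is handed in: The screw that stood high is home in its own bush: sunk to within 3 mm of its lowest place, its wing within 0.2 rad of the line of the clamp bar, upright within 10 degrees, released and at rest; the other block's screw is still home, within 0.25 rad (z of clamp_screw in the frame of clamp_block below 0.0475 m and angle between the x axis of clamp_screw and the x axis of clamp_block, either way round below 0.2 rad and horizontal distance between clamp_screw and clamp_block below 0.01 m and angle between clamp_screw's own z axis and vertical below 0.17 rad and linear speed of clamp_screw below 0.02 m/s and angle between the x axis of other_screw and the x axis of other_block, either way round below 0.25 rad); the robot touches nothing.
It fails at once if the screw is lifted out: raised more than 15 mm above its resting place on the rim (z of clamp_screw in the frame of clamp_block above 0.0785 m).
It fails at once if the other block's screw is turned by more than 0.25 rad (angle between the x axis of other_screw and the x axis of other_block, either way round above 0.25 rad).
It also fails if it takes over 35 s, if anything falls off the work surface, if the arm or the gripper's body presses on something with over 40 N, if the wrist force passes 120 N, or if a joint passes its speed limit or range.

## Working session

There is one attempt and no reset: what is moved stays moved. The work goes in short steps, Python scripts to look and compute and a tool call to move; the robot and the scene stay as the last step left them, time stands still between calls to the robot, and variables do not carry over. Pictures are saved under pics/ and viewed, at most 10 in all, crops included, and the job is handed in when it is done.

Besides the shell and the picture viewer there is one more tool, called after "Emit:" as name([rows], argument=value, ...), one row to a line, values as JSON. apply_moves: Moves the arm, as the interface text tells. Its arguments: {"type":"object","properties":{"moves":{"type":"array"}},"required":["moves"]}

```bash
mkdir -p pics; cat > h.py <<'E'
import numpy as np, cv2
from bench import ctrl
def save(n,im): cv2.imwrite('pics/'+n+'.png',im[...,::-1])
def cloud(name):
    im,d=ctrl.camera(name); p=ctrl.camera_params(name); K=np.array(p['K'])
    v,u=np.mgrid[:420,:560]
    c=np.stack([(u-K[0,2])/K[0,0]*d,(v-K[1,2])/K[1,1]*d,d],-1)
    T=np.array(p['cam_to_world']); return im,d,c@T[:3,:3].T+T[:3,3]
E
python3 - <<'E'
from h import *
for n in ['top','scene']:
    im,d,P=cloud(n); save(n,im)
    np.save(n+'.npy',P)
    for t in ['clamp_screw','clamp_block','other_screw']:
        for r in ctrl.outline_of(n,t):
            m=r['region']&(d>0); print(n,t,round(r['score'],2),np.round(r['position']),np.round(np.median(P[m],0),3),np.round(P[m][:,2].max(),3),m.sum())
print(ctrl.get_obs())
E
```

```text
top clamp_screw 0.98 [384. 245.] [ 0.507 -0.166  0.115] 0.124 491
top clamp_screw 0.59 [312. 154.] [ 0.648 -0.062  0.108] 0.119 761
top clamp_screw 0.54 [443. 255.] [ 0.482 -0.271  0.048] 0.066 317
top clamp_screw 0.31 [161. 200.] [0.588 0.185 0.05 ] 0.105 4771
top clamp_block 0.97 [380. 220.] [ 0.55  -0.168  0.05 ] 0.124 4298
top other_screw 0.75 [154. 216.] [0.553 0.188 0.094] 0.105 507
scene clamp_screw 0.92 [226. 221.] [ 0.659 -0.055  0.082] 0.118 1581
scene clamp_screw 0.71 [238. 168.] [ 0.488 -0.27   0.046] 0.066 167
scene clamp_screw 0.7 [254. 162.] [ 0.514 -0.165  0.097] 0.123 486
scene clamp_block 0.85 [249. 194.] [ 0.538 -0.147  0.05 ] 0.115 2045
scene other_screw 0.74 [395. 271.] [0.561 0.196 0.088] 0.104 724
scene other_screw 0.31 [376. 311.] [0.612 0.205 0.05 ] 0.104 7542
{'time_s': 0.4, 'q': array([-1.55028936e+00,  1.80951395e-01,  1.60714373e+00, -4.52306404e-06,
        1.35376722e+00, -2.06255168e-01]), 'dq': array([ 0.00066144, -0.00201072,  0.00074649, -0.00145802,  0.00026462,
        0.0001409 ]), 'joint_efforts': array([-9.82743659e-04, -4.44309103e+01, -3.51173043e+01, -4.02769601e-04,
        3.44507047e-03, -4.30626798e-06]), 'eef_pos': array([ 0.12931316, -0.56020855,  0.23113369]), 'eef_rot': array([-1.34469616e-04,  9.93579185e-01,  1.13138785e-01,  1.03068033e-05]), 'wrist_force': array([ 0.85026963, -0.14353375,  0.37825803]), 'torque': array([ 0.00373603, -0.01816808, -0.00527608]), 'grasp_force': 0.0, 'opening': 1.0022747116544135}
```

View pics/top.png

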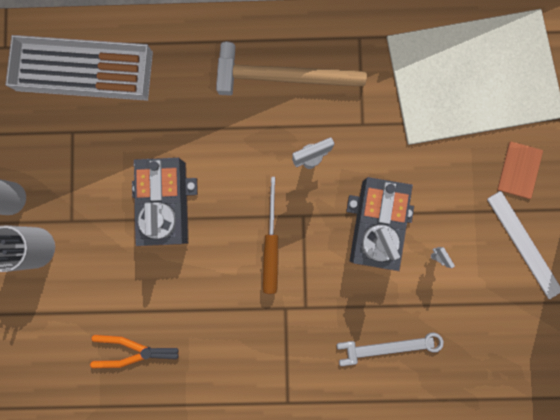

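View pics/scene.png

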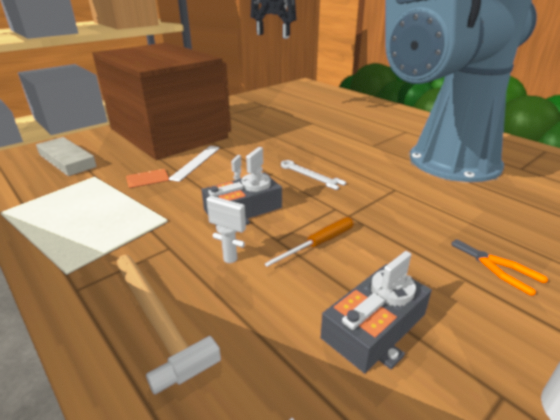

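Look-alikes (top view): (384,245) is the screw standing high, top at 0.122 m as described. (312,154) is a larger loose screw, (443,255) a small loose one, and (154,216) the home screw in the other block (top 0.103). I choose (384,245) and check it in a close crop.

```bash
python3 - <<'E'
from h import *
P=np.load('top.npy'); im=cv2.imread('pics/top.png')
c=im[165:285,330:470]; cv2.imwrite('pics/crop.png',cv2.resize(c,None,fx=5,fy=5,interpolation=cv2.INTER_CUBIC))
reg=np.zeros((420,560),bool); reg[165:285,340:425]=1
z=P[...,2]
def pts(a,b): return P[reg&(z>a)&(z<b)]
t=pts(.046,.054)[:,:2]; r=cv2.minAreaRect((t*1000).astype(np.float32)); print('block',r)
w=pts(.112,.13)
r=cv2.minAreaRect((w[:,:2]*1000).astype(np.float32)); print('wing',r,len(w),np.median(w[:,2])); 
e=np.linalg.eigh(np.cov(w[:,:2].T))[1][:,1]; print('wing ang',np.degrees(np.arctan2(e[1],e[0])),w.mean(0))
m=pts(.056,.0635)[:,:2]
# ring points: near the wing centre
for s in (0,):
    q=m[np.linalg.norm(m-w.mean(0)[:2],axis=1)<.04]; print('ring',cv2.minEnclosingCircle((q*1000).astype(np.float32)),len(q))
b=P[reg&(z>.0637)&(z<.07)][:,:2]; print('bolt?',np.round(b[b[:,0]>.56]*1000)[:12], np.median(b[b[:,0]>.56],0))
E
```

```text
block ((539.8611450195312, -176.81015014648438), (76.75170135498047, 143.92202758789062), 78.71537780761719)
wing ((508.6830749511719, -170.44656372070312), (49.67864990234375, 10.688997268676758), 23.270437240600586) 261 0.12028248729618052
wing ang -157.2686659213799 [ 0.50847043 -0.16969612  0.11993709]
ring ((514.0576782226562, -171.2484588623047), 34.321083068847656) 508
bolt? [[ 603. -185.]
 [ 602. -187.]
 [ 603. -189.]
 [ 602. -190.]
 [ 601. -182.]
 [ 601. -184.]
 [ 601. -185.]
 [ 601. -186.]
 [ 601. -190.]
 [ 601. -191.]
 [ 600. -193.]
 [ 599. -182.]] [ 0.59583698 -0.18678059]
```

View pics/crop.png

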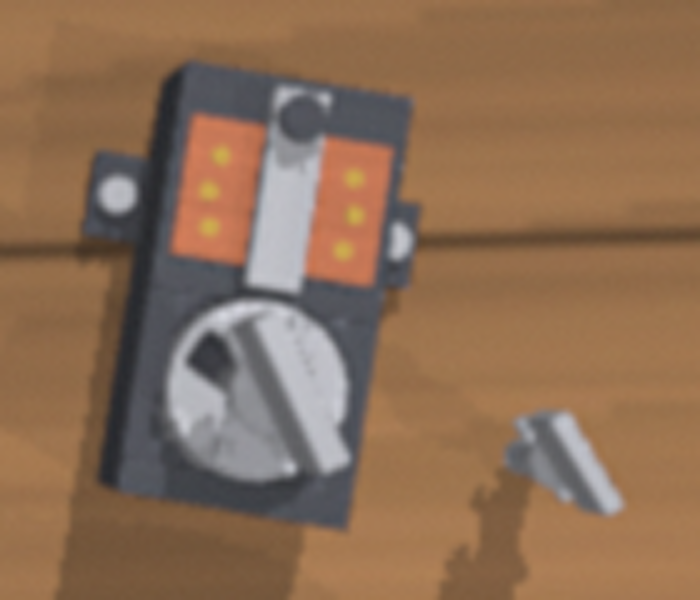

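The crop confirms it: the wing runs crop (255,330)–(330,465) over the bush at (258,390), with the dark slot at (212,355). The wing is about 34° anticlockwise of the bar. Now the approach.

Emit:
apply_moves([
  {"jaw":1,"offset":[45.7,-29.5,0],"rot":[0,0,0]},
  {"jaw":1,"offset":[45.7,-29.5,0],"rot":[0,0,0]},
  {"jaw":1,"offset":[45.7,-29.5,0],"rot":[0,0,0]},
  {"jaw":1,"offset":[45.7,-29.5,0],"rot":[0,0,0]},
  {"jaw":1,"offset":[45.7,-29.5,0],"rot":[0,0,0]},
])

```text
time_s: 1.02
eef_pos: [0.3198, -0.3639, 0.2315]
eef_rot: [0.0, 0.994, 0.113, 0.0]
wrist_force: [1.0, -0.9, 0.5]
opening: 1.002
grasp_force: 0.0
```

Emit:
apply_moves([
  {"jaw":1,"offset":[45.7,-29.5,0],"rot":[0,0,0]},
  {"jaw":1,"offset":[45.7,-29.5,0],"rot":[0,0,0]},
  {"jaw":1,"offset":[45.7,-29.5,0],"rot":[0,0,0]},
  {"jaw":1,"offset":[45.7,-29.5,0],"rot":[0,0,0]},
  {"jaw":1,"offset":[0,0,0],"rot":[0,0,-9.7]},
])

```text
time_s: 1.65
eef_pos: [0.4724, -0.2061, 0.2314]
eef_rot: [-0.0, 0.98, 0.201, 0.0]
wrist_force: [-0.8, -1.3, -0.7]
opening: 0.999
grasp_force: 0.0
```

```bash
cat >> h.py <<'E'
from scipy.spatial.transform import Rotation as R
def wrist():
    o=ctrl.get_obs(); im,d=ctrl.camera('wrist'); p=ctrl.camera_params('wrist'); K=np.array(p['K'])
    q=o['eef_rot']; T=np.eye(4); T[:3,:3]=R.from_quat([q[1],q[2],q[3],q[0]]).as_matrix(); T[:3,3]=o['eef_pos']
    T=T@np.array(p['mount']); v,u=np.mgrid[:420,:560]
    ray=np.stack([(u-K[0,2])/K[0,0],(v-K[1,2])/K[1,1],np.ones(u.shape)],-1)@T[:3,:3].T
    return o,im,d,ray*d[...,None]+T[:3,3],ray,T[:3,3]
def yaw(o):
    q=o['eef_rot']; x=R.from_quat([q[1],q[2],q[3],q[0]]).as_matrix()[:,0]; return np.degrees(np.arctan2(x[1],x[0]))
E
python3 - <<'E'
from h import *
o,im,d,P,ray,c=wrist(); save('w1',im); np.save('w1.npy',P)
print(o['time_s'],o['eef_pos'],yaw(o),o['q'])
z=P[...,2]; near=np.linalg.norm(P[...,:2]-[.5085,-.17],axis=-1)<.045
w=P[near&(z>.108)&(z<.13)]; e=np.linalg.eigh(np.cov(w[:,:2].T))[1][:,1]
print('wing',len(w),cv2.minAreaRect((w[:,:2]*1000).astype(np.float32)),np.degrees(np.arctan2(e[1],e[0])),w.mean(0))
E
```

```text
1.65 [ 0.47237846 -0.20605964  0.23138421] 23.15690135783144 [-6.42492133e-01  4.62217131e-02  1.75520817e+00  8.80245821e-04
  1.33991616e+00  5.23938602e-01]
wing 751 ((507.8412170410156, -169.00025939941406), (48.63465881347656, 10.081609725952148), 22.643156051635742) -157.3667901679765 [ 0.50878407 -0.16899075  0.12058602]
```

View pics/w1.png

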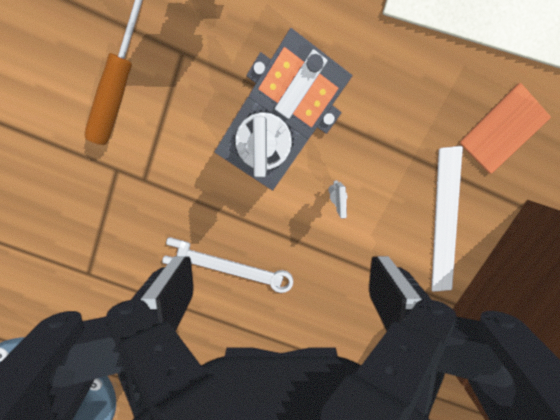

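The wrist view shows the wing at (261,145), vertical in the picture and so lined up with the tool, with the bar to the upper right. I'll measure the slot and axis at rim height from the stored clouds.

```bash
python3 - <<'E'
from h import *
for n in ('w1','top'):
    P=np.load(n+'.npy'); z=P[...,2]
    D=P[...,:2]-[.5083,-.1695]; r=np.hypot(*np.moveaxis(D,-1,0)); a=np.degrees(np.arctan2(D[...,1],D[...,0]))
    rim=P[(r<.034)&(abs(z-.06)<.003)&(abs((a+11+180)%360-180)>35)]
    print(n,'rim',cv2.minEnclosingCircle((rim[:,:2]*1000).astype(np.float32)))
    s=(r>.006)&(r<.024)&(z<.053)
    print('slot px',s.sum(),np.round(a[s]),np.round(r[s]*1e3), np.round(np.median(z[s]),3) if s.any() else '')
    m=(r<.125)&(abs(z-.05)<.003); print(cv2.minAreaRect((P[m][:,:2]*1000).astype(np.float32)))
    b=P[(r>.075)&(r<.1)&(z>.063)&(z<.07)&(abs(a+11)<12)]; print('bolt',b[:,:2].mean(0)if len(b) else '')
E
```

```text
w1 rim ((507.8168640136719, -169.07008361816406), 28.827939987182617)
slot px 136 [  56.   61.   59.   57.   65.   63.   61.   58.   68.   67.   64.   62.
   60.   72.   70.   68.   66.   64.   62.   73.   72.   71.   68.   67.
   64.   74.   74.   72.   70.   69.   66.   75.   74.   73.   71.   68.
   77.   75.   73.   71.   78.   78.   76.   74.   80.   79.   76.   82.
   82.   79.   84. -109. -114. -112. -109. -117. -114. -112. -122. -119.
 -117. -114. -112. -128. -124. -121. -119. -116. -114. -129. -126. -123.
 -121. -119. -115. -113. -137. -134. -131. -128. -125. -123. -120. -118.
 -116. -145. -141. -138. -135. -132. -129. -127. -124. -122. -119. -117.
 -116. -149. -146. -142. -139. -136. -133. -131. -128. -126. -123. -121.
 -149. -146. -143. -140. -138. -135. -132. -129. -127. -125. -150. -147.
 -144. -141. -138. -136. -133. -130. -150. -147. -144. -142. -139. -137.
 -134. -150. -148. -145.] [24. 24. 23. 23. 24. 23. 22. 22. 24. 23. 22. 22. 21. 24. 23. 22. 22. 21.
 20. 23. 22. 22. 21. 20. 19. 22. 22. 21. 20. 19. 19. 21. 20. 20. 19. 18.
 20. 19. 18. 17. 19. 18. 17. 17. 18. 17. 16
[... 720 characters left out ...]
 50.
  46.  42.  39.  31.  25.  15.  62.  60.  57.  54.  51.  48.  43.  36.
 -13. -15.  66.  64.  62.  60.  56.  53.  47.  -4. -15.  20.  67.  65.
  62.  59.  54.  -2.  37.  38.  71.  68.  66.  52.  51.  75.  73.  64.
  67.  65.  78.  78.  90. 115.] [22. 23. 22. 21. 20. 22. 20. 20. 18. 18. 21. 20. 19. 18. 17. 16. 16. 22.
 20. 19. 18. 17. 16. 15. 14. 21. 19. 18. 17. 16. 15. 13. 13. 12. 22. 20.
 18. 17. 16. 15. 13. 12. 10. 10. 21. 19. 18. 17. 15. 14. 12.  8.  8.  9.
 17. 16. 14. 13. 11.  6.  8.  8. 15. 13. 12.  8.  8. 13. 12.  7.  8.  8.
  8.  8.  8.  8.] 0.045
((532.7722778320312, -213.78646850585938), (152.66299438476562, 144.07748413085938), 79.32048034667969)
bolt [ 0.59543725 -0.18722121]
```

Emit:
apply_moves([
  {"jaw":1,"offset":[24,-10,10],"rot":[0,0,0.4]},
  {"jaw":1,"offset":[23.4,-9.8,20],"rot":[0,0,0]},
  {"jaw":1,"offset":[0,0,30],"rot":[0,0,0]},
  {"jaw":1,"offset":[0,0,20],"rot":[0,0,0]},
  {"jaw":1,"offset":[0,0,0],"rot":[0,0,0]},
])

```text
time_s: 2.33
eef_pos: [0.5052, -0.1723, 0.1497]
eef_rot: [-0.001, 0.981, 0.192, -0.001]
wrist_force: [-0.8, -0.3, 1.2]
opening: 1.001
grasp_force: 0.0
```

```bash
python3 - <<'E'
from h import *
o,im,d,P,ray,c=wrist(); save('w2',im)
print(o['time_s'],o['eef_pos'],yaw(o))
z=P[...,2]; near=np.linalg.norm(P[...,:2]-[.5085,-.17],axis=-1)<.045
w=P[near&(z>.108)&(z<.13)]; print(len(w)); e=np.linalg.eigh(np.cov(w[:,:2].T))[1][:,1]
print('wing',len(w),cv2.minAreaRect((w[:,:2]*1000).astype(np.float32)),np.degrees(np.arctan2(e[1],e[0])),w.mean(0))
E
```

```text
2.325 [ 0.50524689 -0.17234411  0.14968222] 22.15647132839217
1290
wing 1290 ((508.06427001953125, -168.87237548828125), (49.92960739135742, 9.869314193725586), 22.325876235961914) -157.3990986033267 [ 0.51035712 -0.1680734   0.12062154]
```

Emit:
apply_moves([
  {"jaw":1,"offset":[3.9,-2,20],"rot":[0,0,-0.4]},
  {"jaw":1,"offset":[0,0,20],"rot":[0,0,0]},
  {"jaw":1,"offset":[0,0,19],"rot":[0,0,0]},
  {"jaw":0.3,"offset":[0,0,0],"rot":[0,0,0]},
  {"jaw":0,"offset":[0,0,0],"rot":[0,0,0]},
])

```text
time_s: 3.0
eef_pos: [0.5103, -0.17, 0.0938]
eef_rot: [0.001, 0.981, 0.196, 0.001]
wrist_force: [0.3, -0.2, -0.1]
opening: 0.606
grasp_force: 0.0
```

Emit:
apply_moves([
  {"jaw":0,"offset":[0,0,0],"rot":[0,0,0]},
  {"jaw":0,"offset":[0,0,0],"rot":[0,0,0]},
  {"jaw":0,"offset":[0,0,0],"rot":[0,0,0]},
  {"jaw":0,"offset":[0,0,0],"rot":[0,0,0]},
  {"jaw":0,"offset":[0,0,0],"rot":[0,0,0]},
])

```text
time_s: 3.62
eef_pos: [0.5099, -0.1696, 0.0931]
eef_rot: [0.0, 0.98, 0.197, 0.0]
wrist_force: [-0.9, 0.4, 5.8]
opening: 0.105
grasp_force: 60.1
```

Emit:
apply_moves([
  {"jaw":0,"offset":[0,0,0],"rot":[0,0,-6]},
  {"jaw":0,"offset":[0,0,0],"rot":[0,0,-6]},
  {"jaw":0,"offset":[0,0,0],"rot":[0,0,-6]},
  {"jaw":0,"offset":[0,0,0],"rot":[0,0,-6]},
  {"jaw":0,"offset":[0,0,0],"rot":[0,0,-4.5]},
])

```text
time_s: 4.25
eef_pos: [0.5091, -0.1691, 0.0917]
eef_rot: [-0.0, 0.901, 0.433, -0.0]
wrist_force: [0.4, -0.3, -1.5]
opening: 0.108
grasp_force: 59.0
```

Emit:
apply_moves([
  {"jaw":0,"offset":[0,0,0],"rot":[0,0,0]},
  {"jaw":0,"offset":[0,0,1],"rot":[0,0,0]},
  {"jaw":0,"offset":[0,0,1],"rot":[0,0,0]},
  {"jaw":0,"offset":[0,0,1],"rot":[0,0,0]},
  {"jaw":0,"offset":[0,0,0],"rot":[0,0,0]},
])

```text
time_s: 4.88
eef_pos: [0.5093, -0.1693, 0.0891]
eef_rot: [-0.0, 0.902, 0.432, -0.0]
wrist_force: [-0.5, -0.0, -1.9]
opening: 0.108
grasp_force: 59.0
```

No resistance on the way down, so the pin is in the slot. I'll lower it the rest of the 14 mm.

Emit:
apply_moves([
  {"jaw":0,"offset":[0,0,2.5],"rot":[0,0,0]},
  {"jaw":0,"offset":[0,0,2.5],"rot":[0,0,0]},
  {"jaw":0,"offset":[0,0,2],"rot":[0,0,0]},
  {"jaw":0,"offset":[0,0,1],"rot":[0,0,0]},
  {"jaw":0,"offset":[0,0,0],"rot":[0,0,0]},
])

```text
time_s: 5.5
eef_pos: [0.5094, -0.1693, 0.0812]
eef_rot: [-0.0, 0.902, 0.432, -0.0]
wrist_force: [-0.1, -0.2, -2.6]
opening: 0.105
grasp_force: 59.0
```

Emit:
apply_moves([
  {"jaw":0,"offset":[0,0,1],"rot":[0,0,0]},
  {"jaw":0,"offset":[0,0,1],"rot":[0,0,0]},
  {"jaw":0,"offset":[0,0,0.5],"rot":[0,0,0]},
  {"jaw":0,"offset":[0,0,0],"rot":[0,0,0]},
  {"jaw":0,"offset":[0,0,0],"rot":[0,0,0]},
])

```text
time_s: 6.12
eef_pos: [0.5096, -0.1694, 0.0792]
eef_rot: [0.0, 0.902, 0.432, 0.0]
wrist_force: [-2.0, 0.7, 4.2]
opening: 0.108
grasp_force: 60.0
```

Emit:
apply_moves([
  {"jaw":0,"offset":[0,0,0.3],"rot":[0,0,5]},
  {"jaw":0,"offset":[0,0,0.4],"rot":[0,0,5]},
  {"jaw":0,"offset":[0,0,0.4],"rot":[0,0,5]},
  {"jaw":0,"offset":[0,0,0.4],"rot":[0,0,5]},
  {"jaw":0,"offset":[0,0,0],"rot":[0,0,0]},
])

```text
time_s: 6.75
eef_pos: [0.5103, -0.1698, 0.0782]
eef_rot: [0.001, 0.963, 0.268, 0.001]
wrist_force: [-1.0, 1.0, 5.7]
opening: 0.108
grasp_force: 60.3
```

Emit:
apply_moves([
  {"jaw":0,"offset":[0,0,0.4],"rot":[0,0,5]},
  {"jaw":0,"offset":[0,0,0.4],"rot":[0,0,5]},
  {"jaw":0,"offset":[0,0,0.4],"rot":[0,0,5]},
  {"jaw":0,"offset":[0,0,0.4],"rot":[0,0,5]},
  {"jaw":0,"offset":[0,0,0],"rot":[0,0,0]},
])

```text
time_s: 7.38
eef_pos: [0.5102, -0.1699, 0.0761]
eef_rot: [0.001, 0.995, 0.098, 0.001]
wrist_force: [0.7, -1.4, 2.2]
opening: 0.105
grasp_force: 59.6
```

```bash
python3 -c "
from h import *
o=ctrl.get_obs();print(yaw(o),o['eef_pos'],o['wrist_force'],o['torque'],o['q'])"
```

```text
11.231388547551974 [ 0.51015781 -0.16991121  0.07609867] [ 0.66683394 -1.38540984  2.16831565] [-0.22461876 -0.22998954 -0.0382725 ] [-5.42297926e-01  2.93321109e-01  1.81754805e+00 -1.38747926e-04
  1.02868827e+00  8.32546195e-01]
```

Emit:
apply_moves([
  {"jaw":0,"offset":[0,0,0.5],"rot":[0,0,5]},
  {"jaw":0,"offset":[0,0,0.5],"rot":[0,0,5]},
  {"jaw":0,"offset":[0,0,0.5],"rot":[0,0,5]},
  {"jaw":0,"offset":[0,0,0.4],"rot":[0,0,4]},
  {"jaw":0,"offset":[0,0,0],"rot":[0,0,0]},
])

```text
time_s: 8.0
eef_pos: [0.51, -0.1699, 0.0742]
eef_rot: [0.0, 0.998, -0.067, 0.001]
wrist_force: [-0.7, -0.5, 4.5]
opening: 0.105
grasp_force: 59.9
```

Emit:
apply_moves([
  {"jaw":0,"offset":[0,0,0.2],"rot":[0,0,2]},
  {"jaw":0,"offset":[0,0,0.2],"rot":[0,0,2]},
  {"jaw":0,"offset":[0,0,0.1],"rot":[0,0,1]},
  {"jaw":0,"offset":[0,0,0],"rot":[0,0,0]},
  {"jaw":0,"offset":[0,0,0],"rot":[0,0,0]},
])

```text
time_s: 8.62
eef_pos: [0.5099, -0.1703, 0.0742]
eef_rot: [0.001, 0.994, -0.111, 0.001]
wrist_force: [-2.7, -2.0, 6.4]
opening: 0.105
grasp_force: 60.4
```

```bash
python3 -c "
from h import *
o=ctrl.get_obs();print(yaw(o),o['eef_pos'],o['wrist_force'],o['torque'],o['q'])"
```

```text
-12.69846597194282 [ 0.50989922 -0.17029093  0.07415224] [-2.65439141 -1.99235026  6.35239536] [-0.4806726   0.36699624  0.12336927] [-5.42582635e-01  2.96534903e-01  1.81820942e+00 -1.27386653e-03
  1.02510842e+00  1.25050497e+00]
```

Sunk 18.9 mm and against the stop: release and retreat.

Emit:
apply_moves([
  {"jaw":0.5,"offset":[0,0,0],"rot":[0,0,0]},
  {"jaw":0.8,"offset":[0,0,0],"rot":[0,0,0]},
  {"jaw":1,"offset":[0,0,0],"rot":[0,0,0]},
  {"jaw":1,"offset":[0,0,0],"rot":[0,0,0]},
  {"jaw":1,"offset":[0,0,-10],"rot":[0,0,0]},
])

```text
time_s: 9.25
eef_pos: [0.5088, -0.1689, 0.0828]
eef_rot: [-0.0, 0.994, -0.111, -0.001]
wrist_force: [-0.1, 1.2, -0.5]
opening: 1.0
grasp_force: 0.0
```

Emit:
apply_moves([
  {"jaw":1,"offset":[0,0,-25],"rot":[0,0,0]},
  {"jaw":1,"offset":[-10,0,-40],"rot":[0,0,0]},
  {"jaw":1,"offset":[-40,0,-40],"rot":[0,0,0]},
  {"jaw":1,"offset":[-50,0,-30],"rot":[0,0,0]},
  {"jaw":1,"offset":[0,0,0],"rot":[0,0,0]},
])

```text
time_s: 9.88
eef_pos: [0.4115, -0.1474, 0.222]
eef_rot: [0.002, 0.994, -0.112, 0.003]
wrist_force: [0.2, -0.7, -0.6]
opening: 1.004
grasp_force: 0.0
```

```bash
python3 - <<'E'
from h import *
o,im,d,P,ray,c=wrist(); save('w3',im)
print(o['time_s'],o['eef_pos'],yaw(o),o['wrist_force'])
z=P[...,2]; near=np.linalg.norm(P[...,:2]-[.5085,-.17],axis=-1)<.045
w=P[near&(z>.085)&(z<.13)]; e=np.linalg.eigh(np.cov(w[:,:2].T))[1][:,1]
print('wing',len(w),np.percentile(w[:,2],[50,98]),cv2.minAreaRect((w[w[:,2]>.097][:,:2]*1000).astype(np.float32)))
E
```

```text
9.875 [ 0.41153074 -0.14736448  0.2219979 ] -12.829444507921028 [ 0.16541076 -0.65548297 -0.56261007]
wing 784 [0.10198271 0.10346102] ((507.78314208984375, -167.9138641357422), (9.58663272857666, 49.77983093261719), 77.59905242919922)
```

View pics/w3.png

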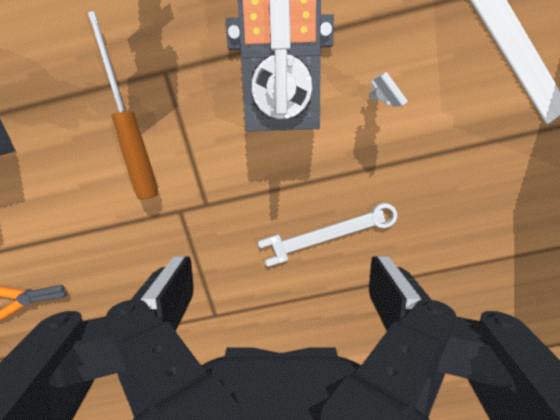

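The picture shows the wing at (281,82), in line with the clamp bar at (281,25). Its top is at 0.102 m, which is home height, and its angle of -12.4° is within about 1.5° of the bar.

```bash
python3 -c "
from bench import ctrl
print(ctrl.hand_in())"
```

```text
the job is handed in; nothing more can be done
None
```

The high screw was backed off, dropped into the thread start, run in until home in line with its clamp bar and released; the other block's screw was not touched, and the job was handed in at about 10 s (no verdict returned).

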